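# Tip the salvaged parts into the catch bin

## Robot

A 6-joint arm with a two-finger parallel gripper is mounted at the origin on the work surface. World frame = base frame: x ahead of the robot, y to its left, z up, the work surface at z = 0. Lengths are in m, angles in rad, forces in N, time in s.
With the tool pointing down it reaches from about 0.275 to 0.825 m from the base axis. Payload 5.2 kg.
Tool frame: the origin (TCP) lies midway between the tips of the shut fingers; the grasp point (between the pads) lies 19 mm behind it; z points along the fingers, y is the direction in which the jaws open and shut (so a half turn about z gives the same grasp; the last joint's range is limited). The gripper opens to 93 mm and grips with 3 to 60 N. Pads are 15 mm wide; open, the fingers measure 128 mm over their backs; the gripper's body (75 mm by 188 mm) begins 65 mm behind the grasp point.
Start: joints at [-1.471, 0.259, 1.535, -0, 1.348, -0.203], TCP at [0.164, -0.525, 0.219] pointing down, gripper open.
Joint ranges: [-3.14, 3.14], [-0.91, 2.08], [0.19, 2.58], [-1.22, 4.36], [0.22, 2.71], [-3.12, 3.12]. Speed limits (rad/s): [2.57, 2.57, 3.14, 3.14, 3.14, 3.14].

## Interface

Orientations are given as a 3x3 rotation matrix whose columns are the frame's x, y, z axes.
In Python, from rig import readout, optics, order gives the robot as it stands.
- The arm moves only by the tool play_rows, never from a script. Its argument "steps" is a list that holds one entry, the list of rows, each a list of 5 numbers: the closure, from -1 (fully open) to 1 (shut), so that 0 is half open, then the shift along the tool's x, y, z in units of 400 mm (1.0 is 400 mm), then the turn about the tool's z in units of pi rad (1.0 is pi rad). A call has 1 to 12 rows; each row is the pose to reach, as a shift and turn from the pose commanded when the call began, along the tool's axes at that moment, turning the shorter way round; what a row does not reach only later rows make up. A row lasts 1/8 s, in which the tool goes at most 62.5 mm and 10.7 degrees, less where a joint would pass 70% of its speed; a pose out of reach is approached as far as the arm can. A call with a number of a shift or a turn outside -1 to 1 is refused whole. A call with a gripper value outside its range is refused whole. The fingers move at their own pace and stop on an object; the grip force is fixed at half the most. Time passes only in rows, so rows that repeat a pose let the fingers close. It gives the time, the measured TCP pose, the force and the opening at its end, in the units of the state.
- readout.observe(): the state, without advancing time (a new reading comes with each control period).
- optics.camera(name): name is "side" or "top"; returns the picture (384x512x3 uint8, red, green, blue); there is no depth.
- optics.camera_info(name): a dict with "mtx" (3x3 intrinsics, pixels), "D" ([k1, k2, p1, p2, k3] as OpenCV has them; the pictures are not rectified), "origin" and "orientation" of the camera in the world. Camera axes: x right, y up, looking along -z (the intrinsics and any distortion apply to the point x, -y, -z); pixel columns grow to the right and rows downward; lengths in m; the calibration is good to about 2 mm. A picture is of the moment at which its call begins. camera_info takes no time and is no camera call.
- order.finish_job(): hands the job in, once; it reports no verdict.
The state is a dict: "time_s": time; "q": joint angles; "joint_velocities": joint speeds; "effort": joint torques, N m; "ee_pos": TCP position; "eef_rot": TCP orientation; "ft_force": force on the tool from outside, world axes, zero at the start; "torque": the same for the moment, N m; "opening": finger opening in m.
Only numpy, scipy, OpenCV 4.12 (cv2) and the standard library are available. Lean on these libraries where they do the work, as an engineer would, in place of code of your own. Each camera call takes 0.05 s, during which the arm holds its last target.

## Task

Bring the empty blue bin over the bench so that it stands flat and square in front of the tipping stand, centred under the open lip of the tray. Then raise the tray by its orange bar until all four salvaged parts slide off into the bin, and lower the tray gently all the way back down - do not let it drop. Do not touch the parts with the gripper, leave the bin in place, and leave the bottle, jar, spool and tip cleaner standing where they are.

Things in the scene. Friction and masses are not known exactly. Their poses are not given: they have to be found in the camera images.
- stand: Grey tipping stand, fixed to the bench; place and heading vary. Origin on the bench. -x points out of its open front, where the tray empties; +x to the back with the bar. Base 12 mm high, x -30..120 mm, 150 mm wide; two side cheeks 140 mm high at y = +-(67..75) mm, x -45..5 mm: the bin's wall cannot pass x = -45 mm. The tray hangs between the cheeks and rests on two posts.
- tray (a joint): Tilt of the tray in rad: 0 = level, rest position; grows as the bar end rises; stop at 1.15. Axis: horizontal, through point hinge, along the stand's y. The tray (0.35 kg) falls back under its own weight if let go; no latch, little friction. Parts begin to slide somewhere between 0.4 and 0.85 rad.
- hinge (a point): Point on the tray's hinge axis, midway across, 125 mm above the bench, at x = -35 mm in the stand frame. Does not move as the tray tilts; its axes are the stand's.
- tray_bar (a point): Middle of the tray's orange bar: round, 12 mm thick, 100 mm long along the stand's y, on 8 mm uprights at its ends, standing clear above the tray's back wall (wall top 37 mm below the bar's centre). With the tray level it is 138 mm behind the hinge (stand +x) and 65 mm above it. Moves and turns with the tray.
- tray_lip (a point): Middle of the open front edge of the aluminium tray's floor, 50 mm in front of the hinge when level. Floor 190 x 124 mm, 4 mm thick, upper face level with the hinge; walls 28 mm high, 4 mm thick at both sides and the back. At 1 rad the lip is 42 mm below the hinge and 27 mm in front of it.
- catch_spot (a point): Point on the bench, 125 mm in front of the stand's origin (stand x = -125 mm, y = 0): the centre of the bin should stand about here, square to the stand; within about 20 mm is good.
- bin: Blue open bin, square, 150 x 150 mm outside, 50 mm high, walls and floor 8 mm thick, 0.28 kg, loose on the bench. Origin at the centre of its underside, x and y axes square to its walls. It may be pushed or drawn by a wall pinched from above.
- heat_sink: Dark finned heat sink, 56 x 36 x 28 mm. Loose, one of the four parts lying on the tray; origin at the centre of its underside.
- transformer: Steel transformer with a yellow winding, 50 x 42 x 30 mm. Loose, one of the four parts lying on the tray; origin at the centre of its underside.
- capacitor: Red block capacitor, 54 x 30 x 34 mm. Loose, one of the four parts lying on the tray; origin at the centre of its underside.
- relay: Blue relay with a pale top, 52 x 34 x 30 mm. Loose, one of the four parts lying on the tray; origin at the centre of its underside.
- bottle: Tall clear bottle with a red cap and a paper label, 56 mm across, 190 mm high. Bystander, loose; stays where it is. Origin at the centre of its underside.
- jar: Green jar with a white lid, 60 mm across, 65 mm high. Bystander, loose; stays where it is. Origin at the centre of its underside.
- spool: Solder spool standing on its flange, black and steel, 62 mm across, 50 mm high. Bystander, loose; stays where it is. Origin at the centre of its underside.
- tip_cleaner: Round dark pot with a brass pad, 68 mm across, 53 mm high. Bystander, loose; stays where it is. Origin at the centre of its underside.
Things that resemble listed ones, but are neither listed nor needed, are in the scene too. Of the things that look like the capacitor, the smallest one is meant.

How it is judged:
By the outcome, as a careful person would: the job done as asked, in the order asked, and still so for the second after the job is handed in, with the robot touching nothing.
It also fails if it takes over 70 s, if anything falls off the work surface, if the arm or the gripper's body presses on something with over 40 N, if the wrist force passes 120 N, or if a joint passes its speed limit or range.

## Working session

There is one attempt and no reset: what is moved stays moved. The work goes in short steps, Python scripts to look and compute and a tool call to move; the robot and the scene stay as the last step left them, time stands still between calls to the robot, and variables do not carry over. Pictures are saved under pics/ and viewed, and the job is handed in when it is done.

Besides the shell and the picture viewer there is one more tool, called after "Call:" as name(argument=value, ...) on one line, values as JSON. play_rows: Moves the arm, as the interface text tells. Its arguments: {"type":"object","properties":{"steps":{"type":"array"}},"required":["steps"]}

```bash
mkdir -p pics; ls; python3 - <<'E'
from rig import readout, optics, order
import cv2
for n in("side","top"):
    im=optics.camera(n); cv2.imwrite(f"pics/{n}0.png",im[:,:,::-1])
    i=optics.camera_info(n); print(n,i)
print(readout.observe())
E
```

```text
pics
side {'mtx': array([[385.1719053 ,   0.        , 258.01441759],
       [  0.        , 385.1719053 , 193.95248443],
       [  0.        ,   0.        ,   1.        ]]), 'D': array([0.0254976, 0.       , 0.       , 0.       , 0.       ]), 'origin': array([0.08867237, 0.62611222, 0.59804624]), 'orientation': array([[-0.78234268,  0.30825481, -0.54121983],
       [-0.62262483, -0.41032347,  0.66631297],
       [-0.01668102,  0.85826198,  0.51294066]])}
top {'mtx': array([[496.89917085,   0.        , 251.12852513],
       [  0.        , 496.89917085, 190.60609697],
       [  0.        ,   0.        ,   1.        ]]), 'D': array([-0.15879639,  0.        ,  0.        ,  0.        ,  0.        ]), 'origin': array([0.36592983, 0.0249006 , 1.29532273]), 'orientation': array([[-0.02609437,  0.98549514, -0.16768547],
       [-0.99965868, -0.02593796,  0.00312329],
       [-0.00127143,  0.16770974,  0.9858356 ]])}
{'time_s': 0.1, 'q': array([-1.47083611e+00,  2.59261599e-01,  1.53594878e+00, -1.36015982e-05,
        1.34802878e+00, -2.02808412e-01]), 'joint_velocities': array([-2.13789283e-04, -1.93435306e-03, -4.09729698e-03,  1.96324399e-04,
       -7.56225460e-05, -5.24288750e-04]), 'effort': array([ 1.27781001e-03, -4.38211370e+01, -2.84643316e+01,  7.20902556e-02,
        3.61980696e-02, -4.27639952e-05]), 'ee_pos': array([ 0.16395332, -0.52447883,  0.21791542]), 'eef_rot': array([[ 9.54513772e-01,  2.98166778e-01, -1.77510620e-04],
       [ 2.98166660e-01, -9.54512422e-01,  1.63696501e-03],
       [ 3.18652492e-04, -1.61543340e-03, -9.99998644e-01]]), 'ft_force': array([-0.77887545, -0.41294905, -0.24084131]), 'torque': array([-0.01321352, -0.03739142, -0.01475399]), 'opening': 0.0928930661345143}
```

View pics/top0.png

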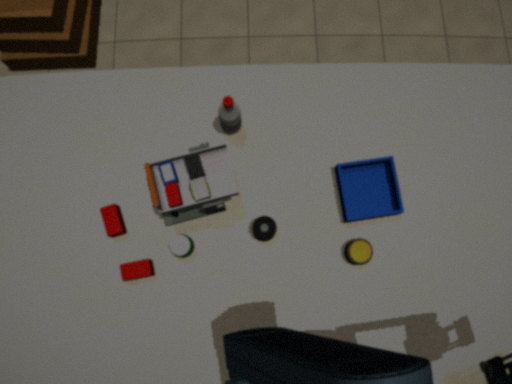

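View pics/side0.png

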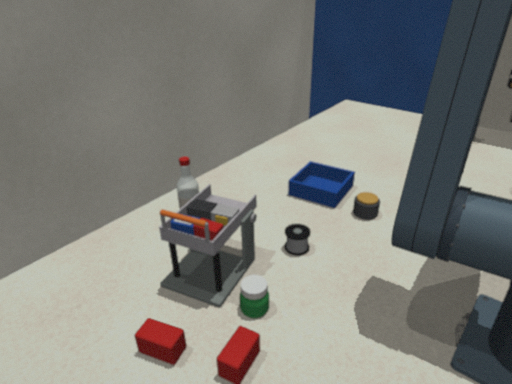

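```bash
cat > h.py <<'E'
import numpy as np, cv2
from rig import readout, optics, order
def ray(n,px):
    i=optics.camera_info(n)
    u=cv2.undistortPoints(np.array(px,float).reshape(-1,1,2),i['mtx'],i['D']).reshape(-1,2)
    d=np.c_[u[:,0],-u[:,1],-np.ones(len(u))]@np.array(i['orientation']).T
    return np.array(i['origin']),d
def onz(n,px,z):
    o,d=ray(n,px); return o+d*((z-o[2])/d[:,2])[:,None]
def proj(n,P):
    i=optics.camera_info(n); c=(np.array(P,float).reshape(-1,3)-i['origin'])@np.array(i['orientation'])
    c=c*[1,-1,-1]
    return cv2.projectPoints(c,np.zeros(3),np.zeros(3),i['mtx'],i['D'])[0].reshape(-1,2)
def tri(p1,p2):
    o1,d1=ray('top',p1);o2,d2=ray('side',p2);d1=d1[0];d2=d2[0]
    s=np.linalg.lstsq(np.c_[d1,-d2],o2-o1,rcond=None)[0]
    a=o1+s[0]*d1;b=o2+s[1]*d2
    return (a+b)/2,np.linalg.norm(a-b)
def rect(mask,minA=20):
    out=[]
    for c in cv2.findContours(mask,cv2.RETR_EXTERNAL,cv2.CHAIN_APPROX_NONE)[0]:
        if cv2.contourArea(c)>minA: out.append((cv2.contourArea(c),cv2.minAreaRect(c)))
    return sorted(out,key=lambda t:-t[0])
def shot(n,name):
    im=optics.camera(n); cv2.imwrite(f"pics/{name}.png",im[:,:,::-1]); return im
def crop(im,x0,y0,x1,y1,k,name):
    cv2.imwrite(f"pics/{name}.png",cv2.resize(im[y0:y1,x0:x1],None,fx=k,fy=k,interpolation=cv2.INTER_CUBIC))
E
python3 - <<'E'
from h import *
t=cv2.imread('pics/top0.png'); s=cv2.imread('pics/side0.png')
crop(t,90,80,290,290,2.85,'c1'); crop(s,120,140,330,384,2.4,'c2'); crop(t,310,130,430,290,3.7,'c3')
for n,im in(('top',t),('side',s)):
    hsv=cv2.cvtColor(im,cv2.COLOR_BGR2HSV)
    for nm,lo,hi in(('orange',(6,150,100),(16,255,255)),('blue',(105,150,40),(125,255,255)),('red',(0,150,80),(5,255,255))):
        m=cv2.inRange(hsv,lo,hi); 
        for a,r in rect(m)[:5]: print(n,nm,a,np.round(r[0],1),np.round(r[1],1),round(r[2],1))
E
```

```text
top orange 128.5 [150.8 184.2] [41.4  4.2] 77.5
top blue 3131.5 [369.3 188.4] [57.8 57.2] 80.0
top red 431.5 [135.5 269.8] [16.3 29.2] 78.7
top red 389.0 [111.1 219.5] [28.3 15.2] 74.1
top red 216.5 [172.7 194.3] [20.9 12. ] 77.5
top red 62.0 [227.5 101. ] [8. 9.] 90.0
side orange 170.5 [183.2 216.9] [46.  7.] 17.1
side blue 12556.5 [381.  57.] [114. 140.] 90.0
side blue 1801.5 [320. 184.] [60.4 37.6] 12.9
side blue 110.5 [181.6 226.4] [23.4  7.5] 14.7
side red 1284.5 [158.  340.2] [45.5 35.1] 18.4
side red 1250.5 [237.1 353.5] [31.  54.2] 29.2
side red 136.0 [213.1 224.7] [22.8 15.7] 63.4
side red 58.0 [198.5 230. ] [ 9. 12.] -0.0
side red 46.5 [184.  160.5] [7. 8.] 90.0
```

View pics/c1.png

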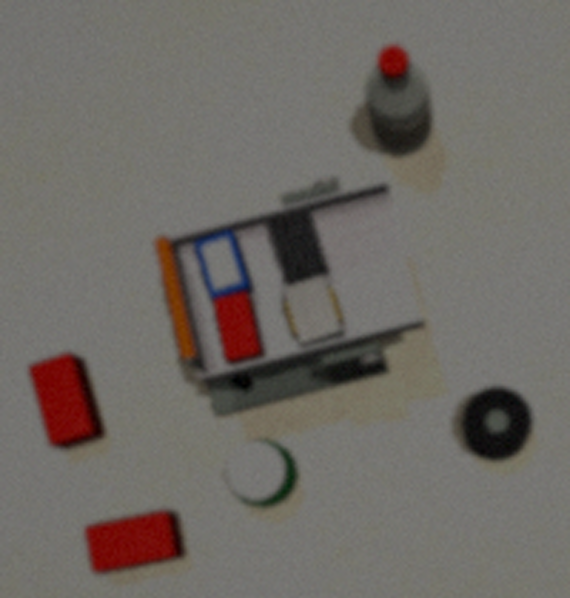

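View pics/c2.png

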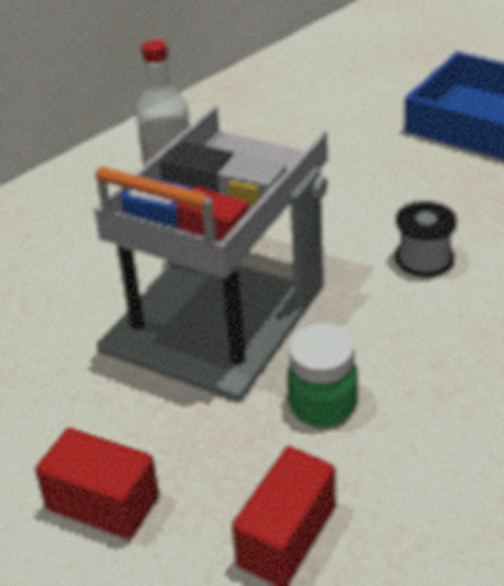

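View pics/c3.png

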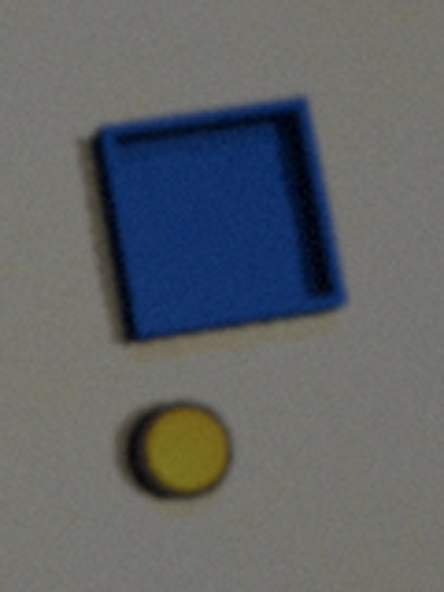

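```bash
python3 - <<'E'
from h import *
t=cv2.imread('pics/top0.png')
hsv=cv2.cvtColor(t,cv2.COLOR_BGR2HSV)
m=cv2.inRange(hsv,(6,120,80),(18,255,255)); 
a,r=rect(m)[0]; b=cv2.boxPoints(r); b=b[np.argsort(b[:,1])]
e=np.array([b[:2].mean(0),b[2:].mean(0)]); E=onz('top',e,0.193); print('bar',E.round(4),E.mean(0).round(4),np.linalg.norm(E[1]-E[0]))
d=E[0]-E[1]; print('bar dir deg',np.degrees(np.arctan2(d[1],d[0])))
W=np.array([[172,241],[387,188],[200,378],[424,325]])/2.85+[90,80]
P=onz('top',W,0.153); print(P.round(4)); 
for i in(0,2):
    d=P[i]-P[i+1]; print('wall dir(+x stand)',np.degrees(np.arctan2(d[1],d[0])),np.linalg.norm(d))
C=np.array([[103,127],[305,98],[345,300],[135,335]])/3.7+[310,130]
B=onz('top',C,0.05);print('bin',B.round(4),B.mean(0).round(4)); 
for i in range(4):
    d=B[(i+1)%4]-B[i];print(np.linalg.norm(d).round(4),np.degrees(np.arctan2(d[1],d[0])).round(1))
print(tri([150.8,184.2],[183.2,216.9]))
# V profile across bin
print(hsv[188,330:410,2], hsv[188,330:410,0])
E
```

```text
bar [[1.0448 0.5902 0.193 ]
 [1.0242 0.5878 0.193 ]] [1.0345 0.589  0.193 ] 0.02081107195879778
bar dir deg 6.712039051079152
[[0.6291 0.2585 0.153 ]
 [0.6692 0.0786 0.153 ]
 [0.5138 0.2343 0.153 ]
 [0.5529 0.0503 0.153 ]]
wall dir(+x stand) 102.56235035969706 0.1842931331269904
wall dir(+x stand) 101.9888866912193 0.18815798662181887
bin [[ 0.6406 -0.2043  0.05  ]
 [ 0.6583 -0.3498  0.05  ]
 [ 0.5143 -0.3674  0.05  ]
 [ 0.4945 -0.2184  0.05  ]] [ 0.5769 -0.285   0.05  ]
0.1465 -83.1
0.1451 -173.0
0.1503 97.5
0.1467 5.5
(array([0.57489884, 0.24942626, 0.19307028]), np.float64(0.0019204156617194951))
[117 120 115 114  94  81  71  55  24  20  32  60  91 101 105 107 103 105
 109 103 104 102 106 105 107 104 105 100 104 105 105 105 105 105 105 106
 104 103 104 103 106 107 101 104 106 105 103 104 104 105 105 108 104 106
 104 104 102  99  89  67  48  44  24  16  20  39  64  91  97 108 108 115
 116 116 116 119 120 115 117 117] [ 24  20  36  15  23  24  19  17 120 112 111 110 110 110 110 110 109 109
 110 109 110 109 109 109 109 109 109 110 110 109 109 109 110 109 110 110
 109 109 110 110 109 110 109 110 110 110 109 110 110 109 109 110 110 110
 110 109 109 109 109 109 108 109 110 120 116 113 109 110 110 112 113 165
  15  34  20  21  15  30  26  26]
```

```bash
python3 - <<'E'
from h import *
t=cv2.imread('pics/top0.png')
hsv=cv2.cvtColor(t,cv2.COLOR_BGR2HSV)
m=cv2.inRange(hsv,(105,150,62),(125,255,255)); m[:,:300]=0
pts=cv2.findNonZero(m); h=cv2.convexHull(pts).reshape(-1,2).astype(float)
H=onz('top',h,0.05)[:,:2]
r=cv2.minAreaRect(H.astype(np.float32)*1000); print('bin mm rect',r)
h=rect(m)[0][1]; H2=cv2.minAreaRect(onz('top',cv2.findNonZero(m).reshape(-1,2),.05)[:,:2].astype(np.float32)*1000)
q=cv2.approxPolyDP(cv2.convexHull(pts),4,True).reshape(-1,2); print(q, onz('top',q,.05).round(4))
# bar
m=cv2.inRange(hsv,(4,120,60),(20,255,255)); m[:150]=0; m[:,200:]=0
p=cv2.findNonZero(m).reshape(-1,2); p=p[(p[:,0]<165)&(p[:,1]<210)]
P=onz('top',p,0.194)[:,:2]
r=cv2.minAreaRect(P.astype(np.float32)*1000); print('bar',r,len(p)); 
v=cv2.fitLine(P.astype(np.float32),cv2.DIST_L2,0,0,0).ravel(); print(v,np.degrees(np.arctan2(v[1],v[0])))
# walls dark line edges: V min by column
for n,px in dict(spool=(264,229,.05),tip=(358,252,.053),jar=(181,245,.065),bottle=(228,101,.19)).items():
    print(n,onz('top',[px[:2]],px[2]).round(3))
E
```

```text
bin mm rect ((575.8224487304688, -283.535400390625), (148.45941162109375, 147.93679809570312), 6.9402947425842285)
[[402 210]
 [348 220]
 [337 166]
 [391 157]] [[ 0.5172 -0.3644  0.05  ]
 [ 0.4958 -0.2224  0.05  ]
 [ 0.6362 -0.2019  0.05  ]
 [ 0.657  -0.3459  0.05  ]]
bar ((574.0499267578125, 247.7477569580078), (101.03730773925781, 13.55313491821289), 13.486722946166992) 245
[0.9731939  0.22998632 0.57247436 0.24717209] 13.296266
spool [[ 0.479 -0.009  0.05 ]]
tip [[ 0.414 -0.243  0.053]]
jar [[0.443 0.198 0.065]]
bottle [[0.768 0.07  0.19 ]]
```

```bash
cat >> h.py <<'E'
def to(p,yaw=None):
    s=readout.observe(); R=np.array(s['eef_rot']); d=R.T@(np.array(p)-s['ee_pos'])/0.4
    y=R[:,1]; a=np.degrees(np.arctan2(y[1],y[0]))
    print('now',np.round(s['ee_pos'],4),'t',round(s['time_s'],2),'open',round(s['opening'],4),'F',np.round(s['ft_force'],1),'jaw',round(a,1))
    tw=0
    if yaw is not None:
        tw=-((yaw-a+90)%180-90)/180
    print('row',np.round(d,4),'turn',round(tw,4))
E
python3 - <<'E'
from h import *
to([0.5847,-0.3545,0.218],97); to([0.5847,-0.3545,0.022],97)
E
```

```text
now [ 0.164  -0.5245  0.2179] t 0.1 open 0.0929 F [-0.8 -0.4 -0.2] jaw -72.7
row [ 1.1307e+00 -9.2000e-02  3.0000e-04] turn 0.0575
now [ 0.164  -0.5245  0.2179] t 0.1 open 0.0929 F [-0.8 -0.4 -0.2] jaw -72.7
row [ 1.1306 -0.0912  0.4903] turn 0.0575
```

Candidates:
- **Bin:** blue square at top (369,188). The blue relay at (168,172) and the blue wall panel behind are not it, and close crop c3 shows an open bin.
- **Capacitor:** the small red block on the tray at (173,194). The larger red blocks on the bench at (111,219) and (135,270) are decoys.
- **Bar:** the orange strip at (151,184).

The tip cleaner is at (358,252) and the spool at (264,229).

Call:
play_rows(steps=[[[0,0.5,-0.04,0,0.03],[0,1.0,-0.08,0,0.057],[0,1.0,-0.09,0,0.057],[0,1.0,-0.09,0,0.057],[0,1.0,-0.09,0,0.057],[0,1.0,-0.09,0,0.057],[0,1.0,-0.09,0,0.057],[0,1.0,-0.09,0,0.057],[0,1.0,-0.09,0,0.057],[0,1.0,-0.09,0,0.057]]])

```text
time_s: 1.35
ee_pos: [0.5338, -0.3722, 0.2187]
eef_rot: [[0.993, 0.122, -0.0], [0.122, -0.993, -0.0], [-0.0, -0.0, -1.0]]
ft_force: [0.0, -0.0, -0.2]
opening: 0.0468
```

```bash
python3 - <<'E'
from h import *
to([0.5847,-0.3545,0.10],97); to([0.5847,-0.3545,0.022],97)
E
```

```text
now [ 0.5338 -0.3722  0.2187] t 1.35 open 0.0468 F [ 0.  -0.  -0.2] jaw -83.0
row [ 0.1317 -0.0284  0.2967] turn -0.0
now [ 0.5338 -0.3722  0.2187] t 1.35 open 0.0468 F [ 0.  -0.  -0.2] jaw -83.0
row [ 0.1318 -0.0284  0.4917] turn -0.0
```

Move above the wall, stop at 100 mm, then look before descending.

Call:
play_rows(steps=[[[0,0.132,-0.028,0.15,0],[0,0.132,-0.028,0.3,0],[0,0.132,-0.028,0.35,0],[0,0.132,-0.028,0.35,0]]])

```text
time_s: 1.85
ee_pos: [0.5836, -0.353, 0.0755]
eef_rot: [[0.993, 0.122, -0.005], [0.122, -0.993, 0.004], [-0.005, -0.005, -1.0]]
ft_force: [0.4, -0.1, 0.1]
opening: 0.0463
```

```bash
python3 - <<'E'
from h import *
t=shot('top','t1'); s=shot('side','s1')
crop(cv2.imread('pics/t1.png'),310,130,430,290,3.7,'t1c'); crop(cv2.imread('pics/s1.png'),270,110,430,230,4,'s1c')
to([0.5847,-0.3545,0.022],97)
E
```

```text
now [ 0.586  -0.355   0.0801] t 1.95 open 0.0463 F [-0.  -0.2  0.5] jaw -83.0
row [-0.0032 -0.0018  0.1451] turn 0.0001
```

View pics/s1c.png

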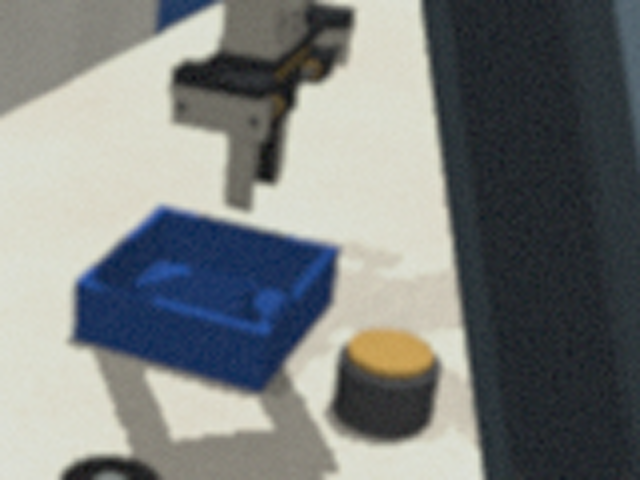

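View pics/t1.png

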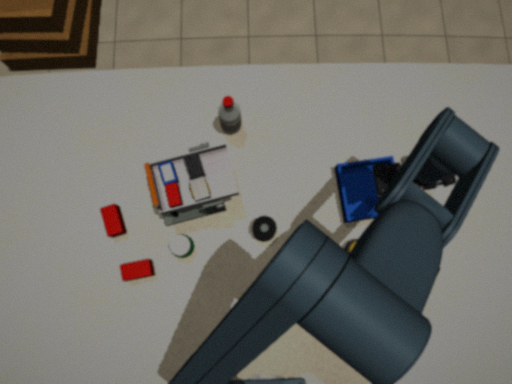

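The side view shows the fingers (crop 240,200 and 267,180) straddling the bin's far wall. Descend and pinch.

Call:
play_rows(steps=[[[0,-0.003,-0.002,0.07,0],[0,-0.003,-0.002,0.12,0],[0,-0.003,-0.002,0.145,0],[0,-0.003,-0.002,0.145,0],[0.5,-0.003,-0.002,0.145,0],[1,-0.003,-0.002,0.145,0],[1,-0.003,-0.002,0.145,0],[1,-0.003,-0.002,0.145,0]]])

```text
time_s: 2.95
ee_pos: [0.585, -0.3533, 0.0209]
eef_rot: [[0.992, 0.124, 0.0], [0.124, -0.992, -0.001], [0.0, 0.001, -1.0]]
ft_force: [0.6, -2.3, -0.8]
opening: 0.0114
```

```bash
python3 - <<'E'
from h import *
t=shot('top','t2'); s=shot('side','s2')
crop(cv2.imread('pics/s2.png'),270,110,430,230,4,'s2c')
to([0.6245+.071*.2215,0.0262-.071*.975,0.022],102.8)
print(readout.observe()['torque'])
E
```

```text
now [ 0.5851 -0.3536  0.021 ] t 3.05 open 0.0079 F [ 0.7 -2.   1. ] jaw -82.9
row [ 0.2326 -0.7534 -0.0032] turn -0.0317
[-0.15124666  0.01707103  0.01113415]
```

View pics/s2c.png

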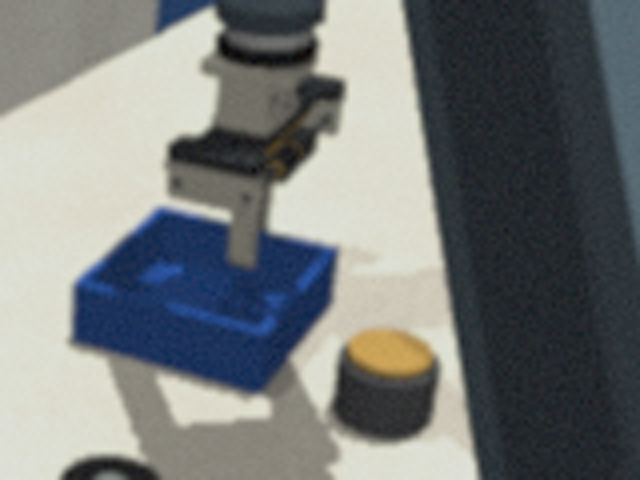

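Call:
play_rows(steps=[[[1,0.02,-0.05,-0.003,-0.003],[1,0.043,-0.12,-0.003,-0.006],[1,0.063,-0.19,-0.003,-0.009],[1,0.085,-0.26,-0.003,-0.012],[1,0.108,-0.33,-0.003,-0.015],[1,0.13,-0.4,-0.003,-0.018],[1,0.153,-0.47,-0.003,-0.021],[1,0.177,-0.54,-0.003,-0.024],[1,0.2,-0.61,-0.003,-0.027],[1,0.222,-0.67,-0.003,-0.03],[1,0.236,-0.716,-0.003,-0.032],[1,0.236,-0.716,-0.003,-0.032]]])

```text
time_s: 4.55
ee_pos: [0.6427, -0.0552, 0.0214]
eef_rot: [[0.974, 0.225, -0.001], [0.225, -0.974, 0.001], [-0.001, -0.001, -1.0]]
ft_force: [-0.4, 0.2, -3.3]
opening: 0.0077
```

```bash
python3 - <<'E'
from h import *
t=shot('top','t3'); s=shot('side','s3')
crop(cv2.imread('pics/t3.png'),130,80,330,260,3,'t3c')
crop(cv2.imread('pics/s3.png'),130,130,350,320,3,'s3c')
to([0.6245+.071*.2215,0.0262-.071*.975,0.022],102.8)
E
```

```text
now [ 0.6428 -0.0573  0.0215] t 4.65 open 0.0075 F [ 0.  -0.  -3.8] jaw -77.1
row [ 0.0017 -0.0362 -0.0012] turn 0.0004
```

View pics/t3c.png

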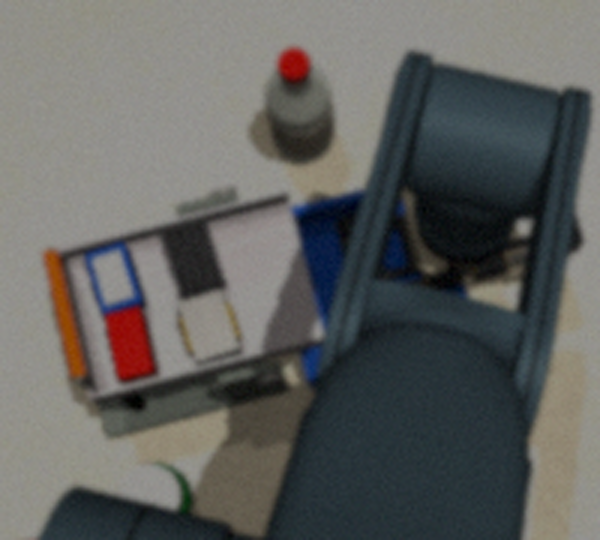

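View pics/s3c.png

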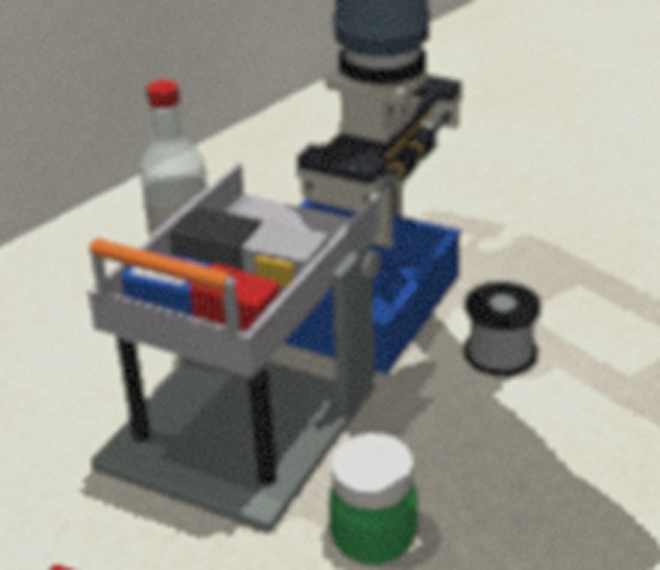

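Call:
play_rows(steps=[[[1,0.001,-0.015,-0.001,0],[1,0.001,-0.03,-0.001,0],[1,0.001,-0.031,-0.001,0],[1,0.001,-0.031,-0.001,0],[0.5,0.001,-0.031,-0.001,0],[0.2,0.001,-0.031,-0.001,0],[0.2,0.001,-0.031,-0.001,0],[0.2,0.001,-0.031,-0.05,0],[0.2,0.001,-0.031,-0.2,0],[0.2,0.001,-0.031,-0.35,0]]])

```text
time_s: 5.9
ee_pos: [0.6404, -0.045, 0.163]
eef_rot: [[0.975, 0.222, -0.001], [0.222, -0.975, 0.0], [-0.001, -0.001, -1.0]]
ft_force: [1.6, -0.6, -0.3]
opening: 0.0375
```

Call:
play_rows(steps=[[[0.2,0,0.0,-0.15,0],[0.2,0,0.2,-0.3,0],[0.2,-0.1,0.4,-0.35,0],[0.2,-0.3,0.5,-0.35,0],[0.2,-0.4,0.5,-0.35,0],[0.2,-0.4,0.5,-0.35,0]]])

```text
time_s: 6.65
ee_pos: [0.5275, -0.2774, 0.3024]
eef_rot: [[0.975, 0.221, 0.0], [0.221, -0.975, -0.001], [0.0, 0.001, -1.0]]
ft_force: [1.3, -0.3, 0.0]
opening: 0.0372
```

```bash
python3 - <<'E'
from h import *
t=shot('top','t4'); s=shot('side','s4')
crop(cv2.imread('pics/t4.png'),130,80,330,260,3,'t4c')
crop(cv2.imread('pics/s4.png'),130,130,350,320,3,'s4c')
to([0.574,0.2485,0.35],102.8)
E
```

```text
now [ 0.5264 -0.279   0.3031] t 6.75 open 0.0373 F [ 0.3 -0.6 -0. ] jaw -77.4
row [ 0.4027 -1.2612 -0.1203] turn -0.0014
```

View pics/t4c.png

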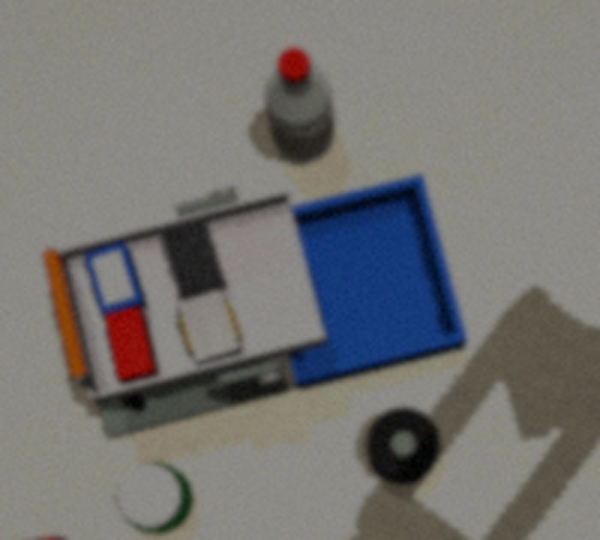

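View pics/s4c.png

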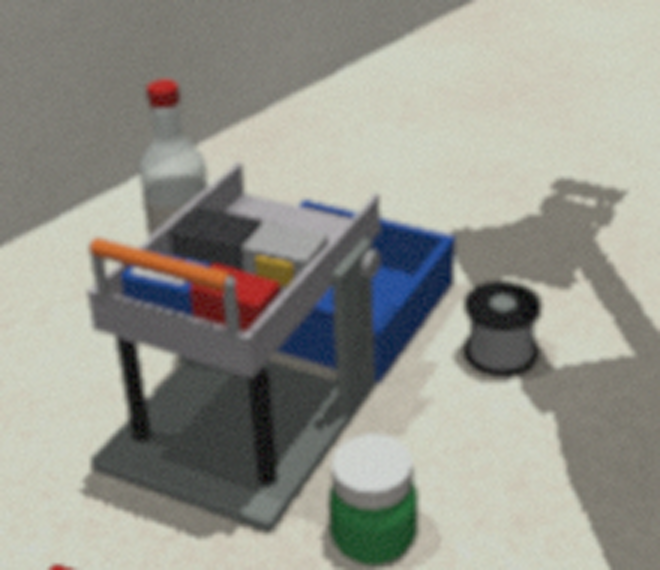

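```bash
python3 - <<'E'
from h import *
ux=np.array([np.cos(np.radians(102.8)),np.sin(np.radians(102.8))]);uy=np.array([-ux[1],ux[0]]);hg=np.array([.574,.2485])-.138*ux;o=hg+.035*ux
S=lambda P:np.c_[(P[:,:2]-o)@ux,(P[:,:2]-o)@uy].round(4)
C=np.array([[424,177],[465,343],[297,386],[295,210]])/3+[130,80]
P=onz('top',C,.05); print('bin rim corners stand',S(P))
d=P[0]-P[1];print('far wall ang',np.degrees(np.arctan2(d[1],d[0])))
d=P[2]-P[1];print('side wall ang',np.degrees(np.arctan2(d[1],d[0])))
t=cv2.imread('pics/t4.png');hsv=cv2.cvtColor(t,cv2.COLOR_BGR2HSV)
m=cv2.inRange(hsv,(105,150,55),(125,255,255)); m[:,:232]=0
p=cv2.findNonZero(m).reshape(-1,2); Q=S(onz('top',p,.05)); print(Q.min(0),Q.max(0))
k=Q[(Q[:,0]<-160)&(Q[:,0]>-190)];print(k.min(0),k.max(0))
r=cv2.minAreaRect(onz('top',p,.05)[:,:2].astype(np.float32)*1000);print(r)
L=np.array([[289,197],[327,341],[62,254],[92,395]])/3+[130,80]
print('tray wall tops',S(onz('top',L,.153)))
d=onz('top',L,.153)
for a,b in((2,0),(3,1)):
  v=d[a]-d[b];print(np.degrees(np.arctan2(v[1],v[0])))
E
```

```text
bin rim corners stand [[-0.204  -0.0718]
 [-0.2007  0.0773]
 [-0.0541  0.0778]
 [-0.089  -0.0708]]
far wall ang 11.544645850320967
side wall ang 102.98756488126573
[-0.1999 -0.0738] [-0.0625  0.0758]Traceback (most recent call last):
  File "<stdin>", line 11, in <module>
    return umr_minimum(a, axis, None, out, keepdims, initial, where)
ValueError: zero-size array to reduction operation minimum which has no identity
```

Bin is at stand (-127, +3) mm and square within about 1°. Now to the bar.

Call:
play_rows(steps=[[[0,0.05,-0.15,-0.05,0],[0,0.1,-0.3,-0.12,0],[0,0.15,-0.45,-0.12,0],[0,0.2,-0.6,-0.12,0],[0,0.25,-0.75,-0.12,0],[0,0.3,-0.9,-0.12,0],[0,0.35,-1.0,-0.12,0],[0,0.403,-1.0,-0.12,0],[0,0.403,-1.0,-0.12,0]]])

```text
time_s: 7.88
ee_pos: [0.5979, 0.152, 0.3489]
eef_rot: [[0.974, 0.225, -0.001], [0.225, -0.974, 0.0], [-0.001, -0.0, -1.0]]
ft_force: [0.1, 0.0, 0.2]
opening: 0.0464
```

```bash
python3 - <<'E'
from h import *
to([0.574,0.2485,0.24],102.8)
E
```

```text
now [0.5979 0.152  0.3489] t 7.88 open 0.0464 F [0.1 0.  0.2] jaw -77.0
row [-0.0038 -0.2484  0.2724] turn 0.001
```

Call:
play_rows(steps=[[[0,-0.004,-0.12,0,0],[0,-0.004,-0.24,0.05,0],[0,-0.004,-0.248,0.18,0],[0,-0.004,-0.248,0.27,0],[0,-0.004,-0.248,0.272,0],[0,-0.004,-0.248,0.272,0]]])

```text
time_s: 8.62
ee_pos: [0.5745, 0.2463, 0.2429]
eef_rot: [[0.975, 0.222, 0.002], [0.222, -0.975, 0.001], [0.002, -0.0, -1.0]]
ft_force: [-0.1, -1.0, 0.5]
opening: 0.0467
```

```bash
python3 - <<'E'
from h import *
t=shot('top','t5'); s=shot('side','s5')
crop(cv2.imread('pics/t5.png'),90,100,250,260,3.5,'t5c')
crop(cv2.imread('pics/s5.png'),120,110,280,270,3.7,'s5c')
to([0.574,0.2485,0.177],102.8)
E
```

```text
now [0.5751 0.2464 0.2436] t 8.72 open 0.0469 F [-0.2  0.4 -0.5] jaw -77.2
row [-0.0022 -0.0056  0.1665] turn 0.0001
```

View pics/t5c.png

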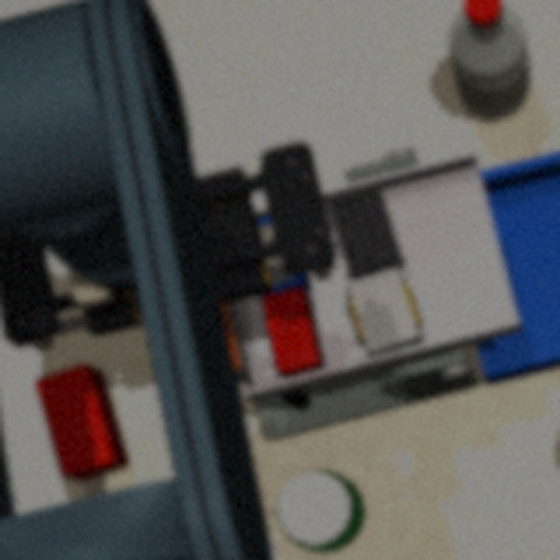

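View pics/s5c.png

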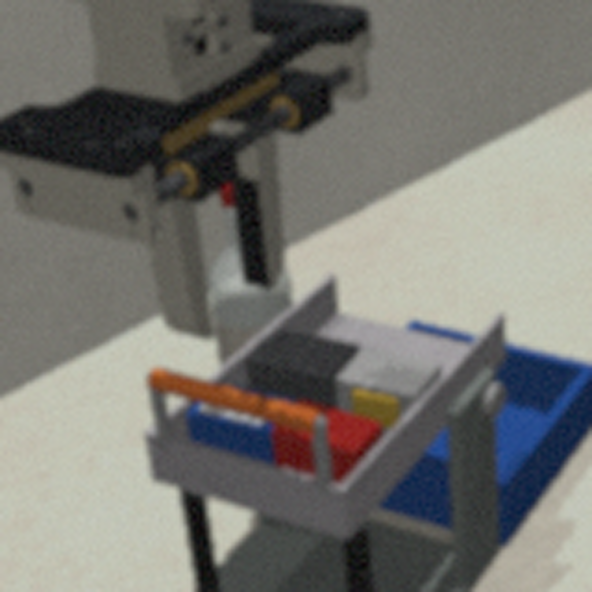

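Call:
play_rows(steps=[[[0,-0.002,-0.005,0.06,0],[0,-0.002,-0.005,0.11,0],[0,-0.002,-0.005,0.15,0],[0,-0.002,-0.005,0.167,0],[0,-0.002,-0.005,0.167,0]]])

```text
time_s: 9.35
ee_pos: [0.5728, 0.2483, 0.1744]
eef_rot: [[0.975, 0.222, 0.0], [0.222, -0.975, 0.0], [0.0, -0.0, -1.0]]
ft_force: [-0.5, -0.4, -0.1]
opening: 0.0464
```

```bash
python3 - <<'E'
from h import *
s=shot('side','s6')
crop(cv2.imread('pics/s6.png'),120,110,280,270,3.7,'s6c')
to([0.574,0.2485,0.176],102.8)
E
```

```text
now [0.5731 0.2484 0.1749] t 9.4 open 0.0467 F [-0.4 -0.3  0.7] jaw -77.2
row [ 0.0023  0.0003 -0.0027] turn 0.0002
```

View pics/s6c.png

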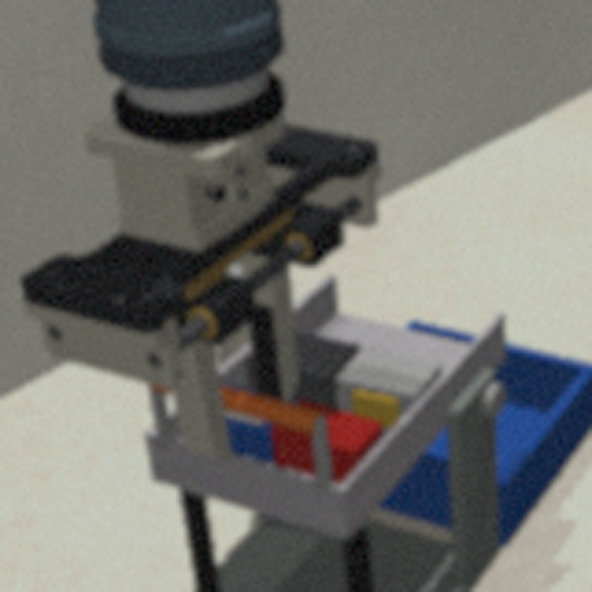

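The fingers straddle the bar at side crop (265,405), with the near one behind it and the far one in front. Close.

Call:
play_rows(steps=[[[0.4,0,0,0,0],[0.8,0,0,0,0],[1,0,0,0,0],[1,0,0,0,0],[1,0,0,0,0]]])

```text
time_s: 10.02
ee_pos: [0.5727, 0.2485, 0.1744]
eef_rot: [[0.975, 0.222, 0.0], [0.222, -0.975, 0.0], [0.0, -0.0, -1.0]]
ft_force: [0.2, 0.7, 1.4]
opening: 0.0113
```

```bash
python3 - <<'E'
from h import *
to([0.574,0.2485,0.176],102.8)
r=np.hypot(138,65);f0=np.arctan2(65,138)
for th in np.arange(0,1.16,.05):
    dx=r*(np.cos(f0+th)-np.cos(f0));dz=r*(np.sin(f0+th)-np.sin(f0))
    # tool y points to -ux, tool z down
    print(round(th,2),'ty',round(-dx/400,4),'tz',round(-dz/400,4))
E
```

```text
now [0.5727 0.2485 0.1744] t 10.03 open 0.0113 F [0.2 0.7 1.4] jaw -77.1
row [ 0.0033  0.0008 -0.0041] turn 0.0003
0.0 ty -0.0 tz -0.0
0.05 ty 0.0086 tz -0.017
0.1 ty 0.0179 tz -0.0336
0.15 ty 0.0282 tz -0.0497
0.2 ty 0.0392 tz -0.0653
0.25 ty 0.0509 tz -0.0803
0.3 ty 0.0634 tz -0.0947
0.35 ty 0.0766 tz -0.1084
0.4 ty 0.0905 tz -0.1215
0.45 ty 0.105 tz -0.1339
0.5 ty 0.1201 tz -0.1455
0.55 ty 0.1358 tz -0.1564
0.6 ty 0.152 tz -0.1664
0.65 ty 0.1687 tz -0.1757
0.7 ty 0.1858 tz -0.184
0.75 ty 0.2033 tz -0.1916
0.8 ty 0.2212 tz -0.1982
0.85 ty 0.2394 tz -0.2039
0.9 ty 0.2578 tz -0.2088
0.95 ty 0.2765 tz -0.2127
1.0 ty 0.2953 tz -0.2156
1.05 ty 0.3143 tz -0.2176
1.1 ty 0.3333 tz -0.2187
1.15 ty 0.3524 tz -0.2188
```

Call:
play_rows(steps=[[[1,0,0.004,-0.0085,0],[1,0,0.0086,-0.017,0],[1,0,0.0179,-0.0336,0],[1,0,0.0282,-0.0497,0],[1,0,0.0392,-0.0653,0],[1,0,0.0509,-0.0803,0],[1,0,0.0634,-0.0947,0],[1,0,0.0766,-0.1084,0],[1,0,0.0835,-0.115,0],[1,0,0.0905,-0.1215,0],[1,0,0.0905,-0.1215,0]]])

```text
time_s: 11.4
ee_pos: [0.5809, 0.2137, 0.2246]
eef_rot: [[0.975, 0.222, 0.002], [0.222, -0.975, 0.002], [0.002, -0.001, -1.0]]
ft_force: [-0.4, 6.1, 3.2]
opening: 0.0111
```

```bash
python3 - <<'E'
from h import *
s=shot('side','s7')
crop(cv2.imread('pics/s7.png'),120,60,330,270,2.8,'s7c')
to([0.574,0.2485,0.176],102.8)
r=np.hypot(138,65);f0=np.arctan2(65,138)+.4
for th in np.arange(0.025,.42,.025):
    dx=r*(np.cos(f0+th)-np.cos(f0));dz=r*(np.sin(f0+th)-np.sin(f0))
    print(round(.4+th,3),'ty',round(-dx/400,4),'tz',round(-dz/400,4))
E
```

```text
now [0.5809 0.2138 0.2245] t 11.45 open 0.0113 F [-0.6  5.5  1.1] jaw -77.1
row [ 0.0023 -0.0883  0.1215] turn 0.0003
0.425 ty 0.0072 tz -0.0063
0.45 ty 0.0145 tz -0.0124
0.475 ty 0.022 tz -0.0183
0.5 ty 0.0296 tz -0.024
0.525 ty 0.0374 tz -0.0295
0.55 ty 0.0453 tz -0.0348
0.575 ty 0.0533 tz -0.04
0.6 ty 0.0615 tz -0.0449
0.625 ty 0.0698 tz -0.0496
0.65 ty 0.0782 tz -0.0541
0.675 ty 0.0867 tz -0.0584
0.7 ty 0.0953 tz -0.0625
0.725 ty 0.104 tz -0.0664
0.75 ty 0.1128 tz -0.07
0.775 ty 0.1217 tz -0.0735
0.8 ty 0.1307 tz -0.0767
```

View pics/s7c.png

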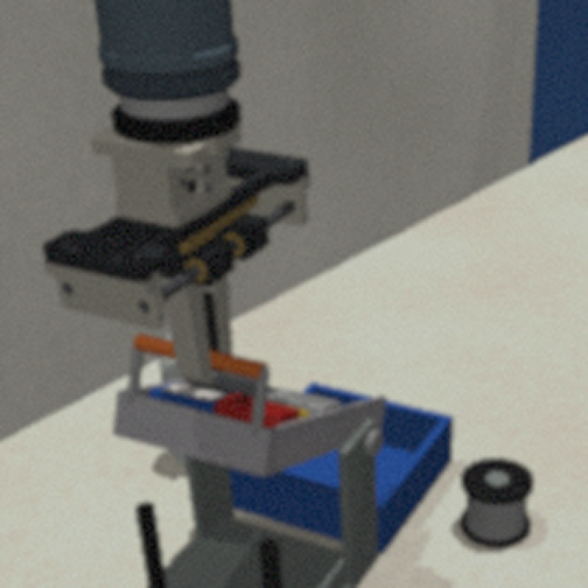

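The bar is held and the tray is tilted about 0.4 rad, with low forces (about 6 N). Continue slowly.

Call:
play_rows(steps=[[[1,0,0.0072,-0.0063,0],[1,0,0.0145,-0.0124,0],[1,0,0.022,-0.0183,0],[1,0,0.0296,-0.024,0],[1,0,0.0374,-0.0295,0],[1,0,0.0453,-0.0348,0],[1,0,0.0533,-0.04,0],[1,0,0.0615,-0.0449,0],[1,0,0.0698,-0.0496,0],[1,0,0.0782,-0.0541,0],[1,0,0.0782,-0.0541,0]]])

```text
time_s: 12.82
ee_pos: [0.5881, 0.1837, 0.2476]
eef_rot: [[0.975, 0.223, 0.004], [0.223, -0.975, 0.003], [0.004, -0.002, -1.0]]
ft_force: [-2.2, 7.4, 7.9]
opening: 0.0112
```

```bash
python3 - <<'E'
from h import *
s=shot('side','s8');t=shot('top','t8')
crop(cv2.imread('pics/s8.png'),120,60,330,270,2.8,'s8c')
crop(cv2.imread('pics/t8.png'),90,80,290,290,2.8,'t8c')
to([0.574,0.2485,0.176],102.8)
r=np.hypot(138,65);f0=np.arctan2(65,138)+.65
for th in np.arange(0.025,.42,.025):
    dx=r*(np.cos(f0+th)-np.cos(f0));dz=r*(np.sin(f0+th)-np.sin(f0))
    print(round(.65+th,3),'ty',round(-dx/400,4),'tz',round(-dz/400,4))
E
```

```text
now [0.5881 0.1837 0.2475] t 12.93 open 0.0113 F [-1.2  7.2  8.1] jaw -77.1
row [ 0.001  -0.1655  0.1792] turn 0.0004
0.675 ty 0.0085 tz -0.0043
0.7 ty 0.0171 tz -0.0084
0.725 ty 0.0258 tz -0.0123
0.75 ty 0.0346 tz -0.0159
0.775 ty 0.0435 tz -0.0193
0.8 ty 0.0525 tz -0.0225
0.825 ty 0.0616 tz -0.0255
0.85 ty 0.0707 tz -0.0283
0.875 ty 0.0799 tz -0.0308
0.9 ty 0.0891 tz -0.0331
0.925 ty 0.0984 tz -0.0352
0.95 ty 0.1078 tz -0.037
0.975 ty 0.1172 tz -0.0386
1.0 ty 0.1266 tz -0.04
1.025 ty 0.1361 tz -0.0411
1.05 ty 0.1456 tz -0.042
```

View pics/s8c.png

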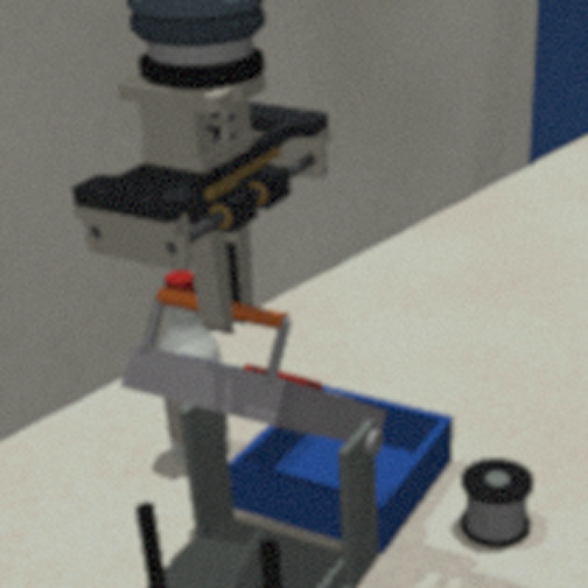

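View pics/t8c.png

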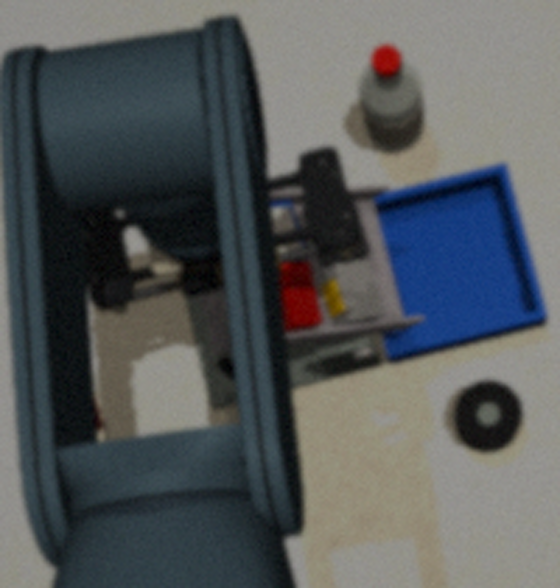

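Parts are still on the tray at 0.65 rad (red at top crop (300,290), yellow at (335,297)). Continue.

Call:
play_rows(steps=[[[1,0,0.0085,-0.0043,0],[1,0,0.0171,-0.0084,0],[1,0,0.0258,-0.0123,0],[1,0,0.0346,-0.0159,0],[1,0,0.0435,-0.0193,0],[1,0,0.0525,-0.0225,0],[1,0,0.0616,-0.0255,0],[1,0,0.0707,-0.0283,0],[1,0,0.0707,-0.0283,0],[1,0,0.0707,-0.0283,0]]])

```text
time_s: 14.18
ee_pos: [0.5948, 0.1548, 0.2582]
eef_rot: [[0.975, 0.222, 0.004], [0.222, -0.975, 0.0], [0.004, 0.001, -1.0]]
ft_force: [0.8, 3.6, 6.2]
opening: 0.0105
```

```bash
python3 - <<'E'
from h import *
s=shot('side','s9');t=shot('top','t9')
crop(cv2.imread('pics/s9.png'),120,60,330,270,2.8,'s9c')
crop(cv2.imread('pics/t9.png'),90,80,290,290,2.8,'t9c')
to([0.574,0.2485,0.176],102.8)
r=np.hypot(138,65);f0=np.arctan2(65,138)+.85
for th in np.arange(0.025,.3,.025):
    dx=r*(np.cos(f0+th)-np.cos(f0));dz=r*(np.sin(f0+th)-np.sin(f0))
    print(round(.85+th,3),'ty',round(-dx/400,4),'tz',round(-dz/400,4))
E
```

```text
now [0.5949 0.1548 0.2582] t 14.28 open 0.0114 F [1.1 3.2 6.6] jaw -77.2
row [ 0.0004 -0.24    0.2053] turn 0.0003
0.875 ty 0.0092 tz -0.0025
0.9 ty 0.0184 tz -0.0048
0.925 ty 0.0278 tz -0.0069
0.95 ty 0.0371 tz -0.0087
0.975 ty 0.0465 tz -0.0103
1.0 ty 0.0559 tz -0.0117
1.025 ty 0.0654 tz -0.0128
1.05 ty 0.0749 tz -0.0137
1.075 ty 0.0844 tz -0.0143
1.1 ty 0.0939 tz -0.0147
1.125 ty 0.1035 tz -0.0149
```

View pics/s9c.png

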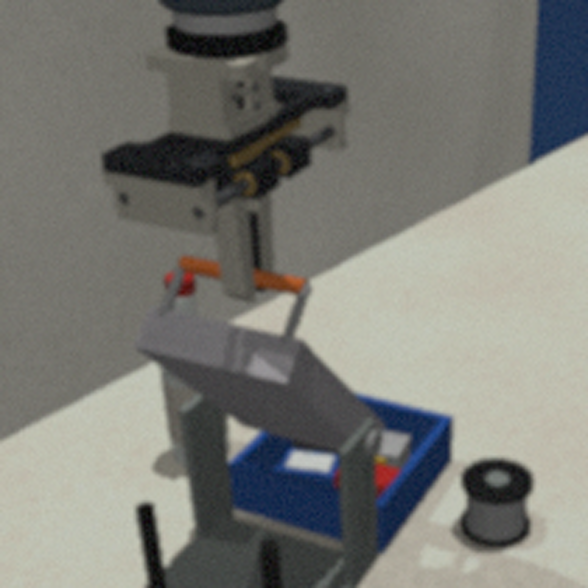

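View pics/t9c.png

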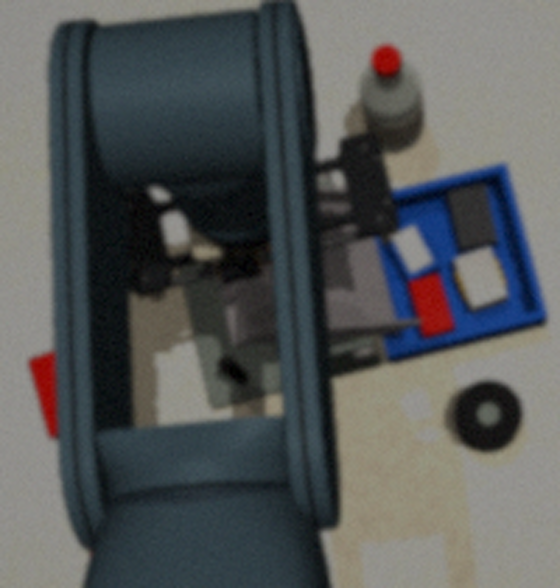

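All four parts lie in the bin (dark (470,215), pale/yellow (480,278), red (432,303) and white/blue (410,250) in the top crop), and the tray is empty. Lower along the same arc.

Call:
play_rows(steps=[[[1,0,-0.0182,0.0057,0],[1,0,-0.0361,0.0123,0],[1,0,-0.0536,0.0199,0],[1,0,-0.0707,0.0282,0],[1,0,-0.0874,0.0375,0],[1,0,-0.1036,0.0475,0],[1,0,-0.1193,0.0584,0],[1,0,-0.1344,0.07,0],[1,0,-0.1489,0.0824,0],[1,0,-0.1628,0.0955,0],[1,0,-0.176,0.1092,0]]])

```text
time_s: 15.65
ee_pos: [0.5783, 0.2239, 0.2115]
eef_rot: [[0.975, 0.222, -0.0], [0.222, -0.975, -0.0], [-0.0, 0.0, -1.0]]
ft_force: [1.7, 2.6, 1.0]
opening: 0.0113
```

Call:
play_rows(steps=[[[1,0,-0.0125,0.0144,0],[1,0,-0.0242,0.0294,0],[1,0,-0.0352,0.045,0],[1,0,-0.0455,0.0611,0],[1,0,-0.0502,0.0693,0],[1,0,-0.0548,0.0777,0],[1,0,-0.0592,0.0861,0],[1,0,-0.0613,0.0904,0],[1,0,-0.0634,0.0947,0],[1,0,-0.0634,0.0947,0],[1,0,-0.0634,0.0947,0]]])

```text
time_s: 17.02
ee_pos: [0.5725, 0.2481, 0.1741]
eef_rot: [[0.975, 0.222, -0.0], [0.222, -0.975, -0.0], [-0.0, 0.0, -1.0]]
ft_force: [3.3, -2.4, -1.7]
opening: 0.0113
```

```bash
python3 - <<'E'
from h import *
s=shot('side','s10')
crop(cv2.imread('pics/s10.png'),120,110,330,320,2.8,'s10c')
to([0.5727,0.2485,0.1744],102.8)
E
```

```text
now [0.5725 0.2481 0.1741] t 17.07 open 0.0113 F [ 2.  -2.3 -2.1] jaw -77.2
row [ 0.0006 -0.0009 -0.0007] turn 0.0002
```

View pics/s10c.png

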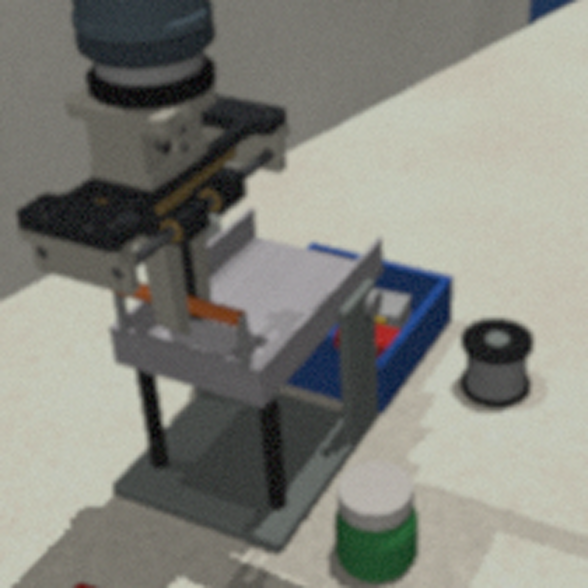

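Call:
play_rows(steps=[[[1,0,0,0.001,0],[1,0,0,0.002,0],[1,0,0,0.002,0]]])

```text
time_s: 17.45
ee_pos: [0.5725, 0.2484, 0.1735]
eef_rot: [[0.975, 0.222, -0.0], [0.222, -0.975, 0.0], [-0.0, -0.0, -1.0]]
ft_force: [1.5, -1.2, -0.9]
opening: 0.0114
```

Call:
play_rows(steps=[[[1,0,0,0.002,0],[1,0,0,0.004,0],[1,0,0,0.004,0]]])

```text
time_s: 17.82
ee_pos: [0.5725, 0.2485, 0.1733]
eef_rot: [[0.975, 0.223, 0.001], [0.223, -0.975, 0.0], [0.001, -0.0, -1.0]]
ft_force: [-1.7, -3.1, 6.7]
opening: 0.0111
```

The upward reaction is now 6.7 N, so the tray is resting on its posts. Release slowly and retreat upward.

Call:
play_rows(steps=[[[0.7,0,0,0,0],[0.4,0,0,0,0],[0.1,0,0,0,0],[0,0,0,0,0],[0,0,0,0,0],[0,0,0,-0.05,0],[0,0,0,-0.15,0],[0,0,0,-0.3,0],[0,0,0,-0.35,0]]])

```text
time_s: 18.95
ee_pos: [0.5739, 0.2488, 0.3166]
eef_rot: [[0.975, 0.222, 0.007], [0.222, -0.975, 0.002], [0.007, -0.0, -1.0]]
ft_force: [0.2, 1.3, 0.1]
opening: 0.0468
```

Call:
play_rows(steps=[[[0,0,0,-0.05,0],[0,-0.1,0,-0.05,0],[0,-0.25,0.1,-0.05,0],[0,-0.4,0.25,-0.05,0],[0,-0.4,0.4,-0.05,0],[0,-0.4,0.55,-0.05,0],[0,-0.4,0.7,-0.05,0],[0,-0.4,0.85,-0.05,0],[0,-0.4,1.0,-0.05,0],[0,-0.4,1.0,-0.05,0],[0,-0.4,1.0,-0.05,0]]])

```text
time_s: 20.32
ee_pos: [0.5054, -0.1774, 0.3314]
eef_rot: [[0.975, 0.221, -0.001], [0.221, -0.975, 0.001], [-0.001, -0.001, -1.0]]
ft_force: [-0.3, -0.2, 0.5]
opening: 0.0466
```

```bash
python3 - <<'E'
from h import *
s=shot('side','s11');t=shot('top','t11')
crop(cv2.imread('pics/s11.png'),120,110,330,320,2.8,'s11c')
crop(cv2.imread('pics/t11.png'),90,80,290,290,2.8,'t11c')
to([0.5,-0.3,0.3],102.8)
for n in('side','top'):
  for k in('0','11'):
    hsv=cv2.cvtColor(cv2.imread(f'pics/{n}{k}.png' if k=='0' else f'pics/{n[0]}{k}.png'),cv2.COLOR_BGR2HSV)
    m=cv2.inRange(hsv,(6,150,80),(18,255,255))
    for a,r in rect(m,60):
        if 120<r[0][0]<220 and r[0][1]>150: print(n,k,a,np.round(r[0],1),np.round(r[1],1),r[2])
E
```

```text
now [ 0.5054 -0.1757  0.332 ] t 20.43 open 0.0465 F [-0.   0.2  0.1] jaw -77.1
row [-0.0826  0.2998  0.0799] turn 0.0006
side 0 170.5 [183.2 216.9] [46.  7.] 17.10272979736328
side 11 162.5 [182.6 217.3] [44.9  5.6] 14.03624439239502
top 0 162.0 [151.2 184.2] [41.7  5. ] 77.00537872314453
top 11 165.5 [151.3 184.5] [42.4  5.2] 77.27564239501953
```

View pics/s11c.png

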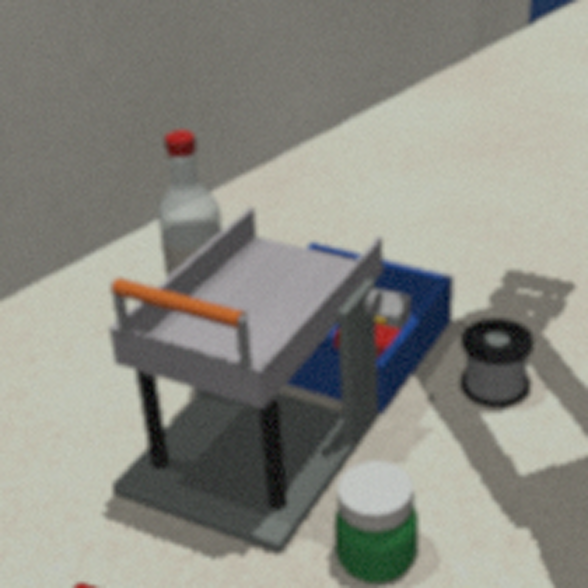

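View pics/t11.png

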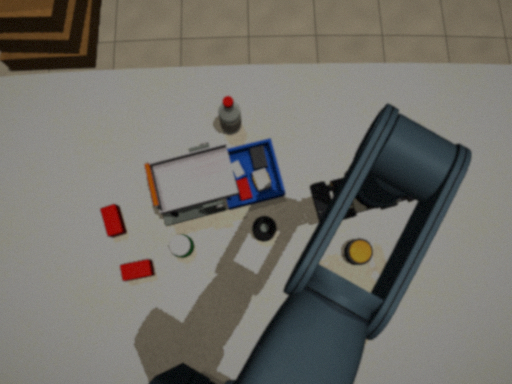

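The tray is back level, with the bar within 0.7 px of its start in both views. It is empty, all four parts are in the bin at about (255,170) in the top view, and the bystanders are unmoved. The gripper is clear, so I'm handing in.

```bash
python3 - <<'E'
from rig import order
print(order.finish_job())
E
```

```text
the job is handed in; nothing more can be done
None
```

The job is done and handed in at about 20.5 s of the 70 s allowed. All four parts are in the bin and the tray is back down at rest.

- **Bin:** I pinched the bin's far wall and pushed it over the bench to the stand. It measured about 2–3 mm from the catch spot, with edges within about 1° of square.
- **Tipping:** I lifted the orange bar slowly along its arc to about 0.85 rad. The four parts were still on the tray at 0.65 rad and in the bin at 0.85 rad.
- **Lowering:** I brought the tray down the same arc with the bar still held. On reaching the start height the force reading did not clearly show it was resting, so I went about 1 mm lower. At 6.7 N upward it was seated, and I released it.
- **Last checks:** The final pictures show the bar within 0.7 px of its starting place in both views and the tray empty. The bottle, jar, spool and tip cleaner look to be standing where they were, and the gripper is clear of everything. Every force reading was under 12 N, though I only saw readings at the end of each move.

One side measurement script failed partway through, so the bin's final position comes from its rim corners only. I did not re-measure it after the parts landed; in the later pictures it had not visibly moved.

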